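Set the lure clip's thumbscrew

TASK

Turn the brass thumbscrew of the lure clip clockwise until you feel it bottom firmly, without forcing it, then back it off a quarter turn and let go, so that the clip keeps a light pinch on the copper lure. Leave the compass, boathook tip and mug on the shelf where they are.

Things in the scene. Friction and masses are not known exactly. Their poses are not given: they have to be found in the camera images.
- shelf: salt-greyed driftwood shelf, fixed: board 200 (x) x 600 (y) mm, its top 90 mm above the origin; the origin is on the work surface under the middle of the board; x points to the low plank wall (18 mm thick, up to 150 mm high, front face at x = +101 mm) behind the board; front edge at x = -100 mm
- clip: steel spring-clip bar fixed along the front edge of the shelf, 30 (x) x 240 (y) mm, jaws up to 14 mm high; in its middle a steel bridge 30 (x) x 44 (y) mm, top 36 mm above the origin, carries the thumbscrew; origin: middle of the bar's underside, on the shelf's top and on the screw's upright axis; z up. A copper spoon lure hangs by its eye from the bar's front at y = +70 mm, down to 55 mm below the origin; leave it hanging
- thumbscrew (a joint): screw angle, rad, growing clockwise seen from above (screwing in); it starts at 0, where the wing lies along the clip's x axis. It turns in place with 0.04 N m of friction and drives the hidden plunger. The angle at which it bottoms differs each time, about 0.7 to 2.9, and cannot be seen. There it stops hard: about 0.2 N m bottoms it firmly, over 0.35 N m forces it (200 N on the stop per 0.1 N m)
- wing (a point): middle of the thumbscrew's brass wing, an upright flat plate 36 mm long (its x axis), 10 mm thick (y) and 26 mm tall (z up), on the screw's axis, 63 mm above the clip's origin (27 mm above the bridge's top; the wing's underside is 14 mm above the bridge's top); free all round, to be pinched across its thickness from above. A collar 20 mm across, 7 mm high, is beneath it
- plunger: small brass plunger inside the bridge, 8 x 14 x 8 mm, out of sight from above, which the screw drives straight towards +x of the clip; origin at the centre of its working (+x) face
- plunger_face (a point): centre of the plunger's working face, 18 mm above the clip's origin; it advances 3 mm per whole turn of the screw (0.48 mm per rad)
- stop: steel stop inside the bridge, on which the screw bottoms; fixed in the clip, its place along the clip's x axis differs a little each time. It cannot be measured closely enough to tell where the screw bottoms: 0.1 mm here is 12 degrees of screw
- stop_face (a point): point on the stop's face that meets plunger_face when the screw bottoms; its x axis is square to the face, pointing into the stop; origin of the stop too
- compass: brass pocket compass, 54 mm across, 14 mm high, loose on the shelf; origin at the centre of its underside
- boathook: black iron boathook tip, about 105 x 50 mm, 28 mm high, loose on the shelf, lying along its y axis; origin near its middle on the underside
- mug: grey stoneware mug, 76 mm across, 78 mm high, loose on the shelf; origin at the centre of its underside

How it is judged:
By the outcome, as a careful person would: the job done as asked, in the order asked, and still so for the second after the job is handed in, with the robot touching nothing.
It also fails if it takes over 67 s, if anything falls off the work surface, if the arm or the gripper's body presses on something with over 40 N, if the wrist force passes 120 N, or if a joint passes its speed limit or range.

ROBOT

A 6-joint arm with a two-finger parallel gripper is mounted at the origin on the work surface. World frame = base frame: x ahead of the robot, y to its left, z up, the work surface at z = 0. Lengths are in mm, angles in degrees, forces in N, time in s.
With the tool pointing down it reaches from about 300 to 850 mm from the base axis. Payload 4.2 kg.
Tool frame: the origin (TCP) lies on the centre line of the jaws, within the pads' length; the fingertips stand 11 mm ahead of it and the grasp point (between the pads) lies 8 mm behind it; z points along the fingers, y is the direction in which the jaws open and shut (so a half turn about z gives the same grasp; the last joint's range is limited). The gripper opens to 91 mm and grips with 3 to 60 N. Pads are 32 mm wide; open, the fingers measure 118 mm over their backs; the gripper's body (76 mm by 178 mm) begins 60 mm behind the grasp point.
Start: joints at [-73.969, 18.312, 89.639, -0, 72.044, -1.146], TCP at [169.817, -549.367, 224.976] pointing down, gripper open.
Joint ranges: [-177.97, 177.97], [-48.28, 115.42], [12.27, 149.76], [-77.06, 257.06], [2.81, 150.46], [-146.56, 146.56]. Speed limits (degrees/s): [147.25, 147.25, 180, 180, 180, 180].

INTERFACE

Orientations are given as [roll, pitch, yaw] about the fixed x, y, z axes, in that order (R = Rz(yaw) Ry(pitch) Rx(roll)).
In Python, from workcell import env, grab_frame gives the robot as it stands. The module is installed in compiled form; this text tells all that it offers.
- The arm moves only by the tool arm_command, never from a script. Its argument "series" is one flat list of numbers, 6 for each row, row after row: the shift along the world's x, y, z each as a share of 400 mm, from -1 to 1, then the turn, a rotation vector about the world's x, y, z each as a share of 45 degrees, from -1 to 1. A call has 1 to 20 rows; each row shifts and turns the commanded pose from where the row before left it; what a row does not reach is not made up. A row lasts 1/12 s, in which the tool goes at most 41.7 mm and 7.16 degrees, less where a joint would pass 70% of its speed; a pose out of reach is approached as far as the arm can. A call with a number of a shift or a turn outside -1 to 1 is refused whole. A call with a gripper value outside its range is refused whole. "hand" is the opening, from 0 (shut) to 1 (fully open), set as the call begins (left out, the last holds). The fingers move at their own pace and stop on an object; "newtons" is the grip in N (left out, the last holds). Time passes only in rows, so rows that do not move let the fingers close. It gives the time, the measured TCP pose, the force and the opening at its end, in the units of the state.
- env.state(): the state, without advancing time (a new reading comes with each control period).
- grab_frame(name): name is "side" or "top" or "wrist"; returns a dict with "frame" (400x640x3 uint8, red, green, blue), "intrinsics" (3x3 intrinsics, pixels), "R" (3x3) and "t" (3): a world point X has camera coordinates R X + t; the wrist camera has in their place "tool_from_camera" (4x4, takes a point from camera to tool coordinates, whose origin is the TCP and whose axes are the flange's). Camera axes: x right, y down, z forward; pixel columns grow to the right and rows downward; lengths in mm; the calibration is good to about 2 mm. A picture is of the moment at which its call begins: read the wrist's pose just before it. There is no depth.
- env.job_done(): hands the job in, once; it reports no verdict.
The state is a dict: "time_s": time; "qpos": joint angles; "qvel": joint speeds; "effort": joint torques, N m; "ee_pos": TCP position; "ee_rot": TCP orientation; "force": force on the tool from outside, world axes, zero at the start; "torque": the same for the moment, N m; "gripper_width": finger opening in mm.
Only numpy, scipy, OpenCV 4.12 (cv2) and the standard library are available. Lean on these libraries where they do the work, as an engineer would, in place of code of your own. Each camera call takes 0.05 s, during which the arm holds its last target.

## Working session

There is one attempt and no reset: what is moved stays moved. The work goes in short steps, Python scripts to look and compute and a tool call to move; the robot and the scene stay as the last step left them, time stands still between calls to the robot, and variables do not carry over. Pictures are saved under pics/ and viewed, and the job is handed in when it is done.

Besides the shell and the picture viewer there is one more tool, called after "Call:" as name(argument=value, ...) on one line, values as JSON. arm_command: Moves the arm, as the interface text tells. Shift numbers are shares of 400 mm and turn numbers shares of 45 degrees, none past 1 either way. Its arguments: {"type":"object","properties":{"series":{"type":"array"},"hand":{"type":"number"},"newtons":{"type":"number"}},"required":["series"]}

```bash
mkdir -p pics; cat > h.py <<'E'
from workcell import env, grab_frame
import numpy as np, cv2
def snap(n,f):
    g=grab_frame(n); cv2.imwrite('pics/'+f,g['frame'][:,:,::-1]); np.savez('pics/'+f[:-4]+'.npz',**{k:np.array(v) for k,v in g.items()}); return g
def ray(g,u,v,z):
    K=np.array(g['intrinsics']);R=np.array(g['R']);t=np.array(g['t'])
    d=R.T@np.linalg.inv(K)@[u,v,1]; c=-R.T@t
    return c+d*(z-c[2])/d[2]
E
python3 - <<'E'
from h import *
print(env.state())
for n in ['side','top','wrist']: snap(n,n+'1.png')
E
```

```text
{'time_s': 0.0, 'qpos': array([-7.39680257e+01,  1.83498447e+01,  8.97061889e+01, -9.04400309e-04,
        7.20420937e+01, -1.14688719e+00]), 'qvel': array([ 0.04830688,  0.07641376,  0.06045539, -0.01535228, -0.12495338,
        0.01832614]), 'effort': array([-5.37488613e-04, -4.12454081e+01, -2.31970632e+01,  7.27715436e-02,
        4.59006114e-02, -1.25773690e-04]), 'ee_pos': array([ 169.68422531, -548.89247721,  224.1397301 ]), 'ee_rot': array([-1.79901875e+02, -1.10438731e-03,  1.71791401e+01]), 'force': array([ 0.1804537 ,  0.49257421, -0.2432791 ]), 'torque': array([ 0.00456596, -0.01337475,  0.00266226]), 'gripper_width': 91.44810433879697}
```

View pics/top1.png

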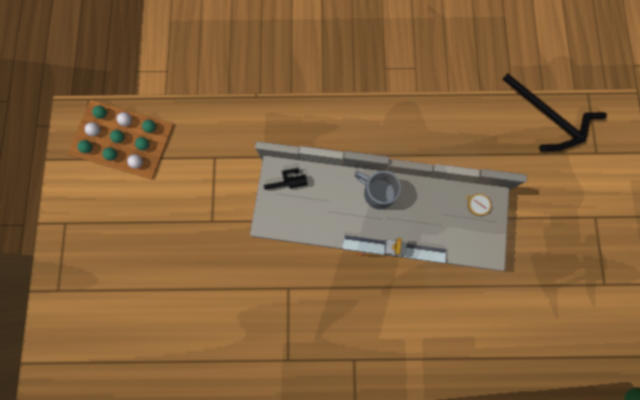

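View pics/side1.png

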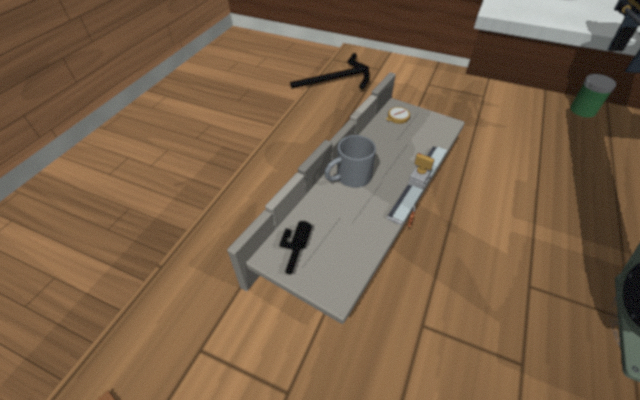

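The top view shows the clip bar from (344,242) to (447,257) with the brass wing at about (398,246). The mug is behind it at (382,190), the compass at (480,204) and the boathook at (287,180). The side view shows the wing at about (424,162).

```bash
python3 - <<'E'
from h import *
G={n:np.load(f'pics/{n}1.npz') for n in('top','side')}
for n in G:
    g=G[n]; hsv=cv2.cvtColor(g['frame'],cv2.COLOR_RGB2HSV)
    print(n,g['intrinsics'].tolist(),(-g['R'].T@g['t']).round())
    u,v=(398,246) if n=='top' else (424,162)
    print(hsv[v-8:v+12:2,u-10:u+12:2].tolist() if 0 else '')
    m=cv2.inRange(hsv,(12,150,120),(28,255,255)); w=np.zeros_like(m); w[v-16:v+16,u-14:u+14]=1; m=m*w
    ys,xs=np.nonzero(m); print(len(xs),xs.min(),xs.max(),ys.min(),ys.max(),xs.mean(),ys.mean()); 
    print('z153',ray(g,xs.mean(),ys.mean(),153),'z160',ray(g,xs.mean(),ys.mean(),160))
    cv2.imwrite(f'pics/crop_{n}.png',cv2.resize(g['frame'][v-40:v+40,u-70:u+70,::-1],None,fx=5,fy=5,interpolation=cv2.INTER_NEAREST))
g=G['top']
# shelf corners & mask
for p in [(251,235),(505,270),(256,150),(523,180)]: print(p,ray(g,*p,90).round(1))
hsv=cv2.cvtColor(g['frame'],cv2.COLOR_RGB2HSV)
m=cv2.inRange(hsv,(0,0,80),(179,50,255)); m[:140]=0;m[290:]=0;m[:,:240]=0;m[:,540:]=0
c=max(cv2.findContours(m,0,2)[0],key=cv2.contourArea); a=cv2.approxPolyDP(c,4,True)[:,0]
for p in a: print(p,ray(g,*p.astype(float),90).round(1))
E
```

```text
top [[436.83013701606654, 0.0, 322.81812542111913], [0.0, 436.83013701606654, 194.60177073788714], [0.0, 0.0, 1.0]] [ 433.   59. 1115.]

154 384 411 239 261 395.75324675324674 253.12987012987014
z153 [497.45177122 -97.75957141 153.        ] z160 [496.98355677 -96.61764191 160.        ]
side [[370.9333057072628, 0.0, 319.10331225083513], [0.0, 370.9333057072628, 205.85806901299802], [0.0, 0.0, 1.0]] [481. 472. 648.]

2 421 421 163 166 421.0 164.5
z153 [516.92367279 -89.02793164 153.        ] z160 [516.42196909 -81.10432932 160.        ]
(251, 235) [547.9 230.3  90. ]
(505, 270) [ 460.1 -358.5   90. ]
(256, 150) [756.2 222.6  90. ]
(523, 180) [ 673. -422.   90.]
[257 142] [776.6 220.5  90. ]
[258 150] [756.1 217.7  90. ]
[301 158] [734.5 112.5  90. ]
[261 156] [740.8 210.1  90. ]
[251 235] [547.9 230.3  90. ]
[391 255] [497.5 -96.8  90. ]
[391 245] [520.7 -97.8  90. ]
[400 236] [ 541.5 -119.8   90. ]
[399 256] [ 494.9 -115.3   90. ]
[503 269] [ 462.4 -354.1   90. ]
[509 189] [ 651.3 -386.2   90. ]
[474 180] [ 674.4 -304.2   90. ]
[521 182] [ 668.1 -416.7   90. ]
[524 175] [ 685.4 -425.7   90. ]
```

```bash
ls pics
```

```text
crop_side.png
crop_top.png
side1.npz
side1.png
top1.npz
top1.png
wrist1.npz
wrist1.png
```

View pics/crop_top.png

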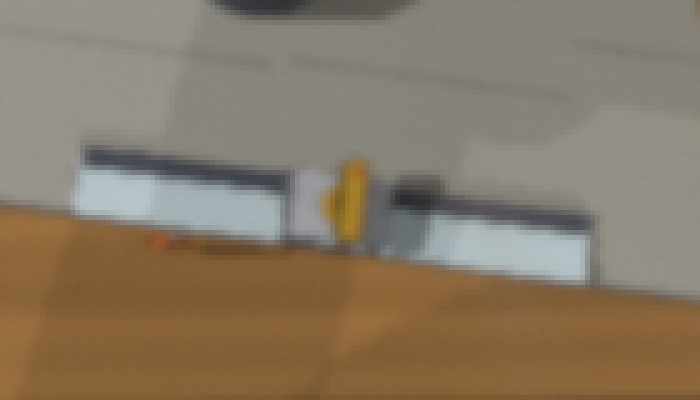

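View pics/crop_side.png

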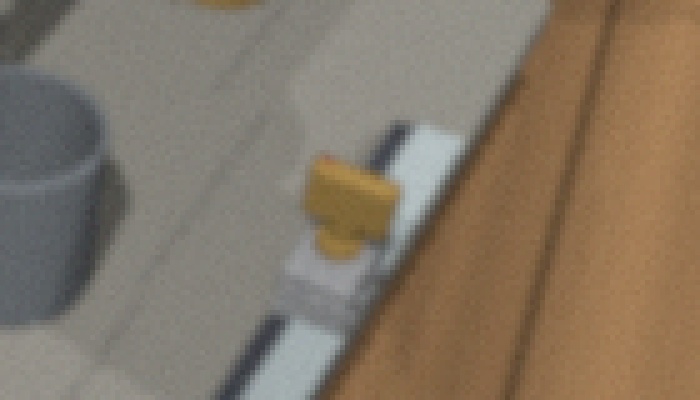

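View pics/wrist1.png

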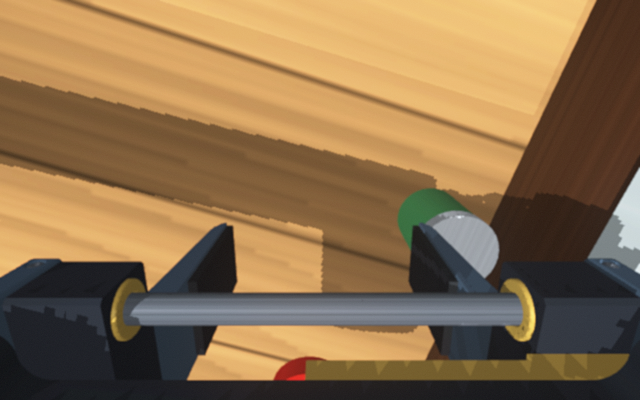

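```bash
python3 - <<'E'
from h import *
G={n:np.load(f'pics/{n}1.npz') for n in('top','side')}
P=[g['intrinsics']@np.c_[g['R'],g['t']] for g in(G['top'],G['side'])]
for a,b in [((398.4,246.2),(424,157))]:
    X=cv2.triangulatePoints(P[0],P[1],np.array(a,float),np.array(b,float)); print((X[:3]/X[3]).ravel())
print('top ray z166',ray(G['top'],398.4,246.2,166),'side z153',ray(G['side'],424,160.6,153))
g=G['top']
a=ray(g,251,235,90);b=ray(g,503,269,90);d=(a-b)[:2];print('yaw',-np.degrees(np.arctan2(d[0],d[1])))
# clip bar ends top z=104 (crop corners)
q=[ray(g,328+u/5-.5,206+v/5-.5,104) for u,v in((73,213),(590,285),(85,160),(590,228))]
print(np.round(q,1),np.mean(q,0)); d=(q[0]-q[1]);print(-np.degrees(np.arctan2(d[0],d[1])));d=(q[2]-q[3]);print(-np.degrees(np.arctan2(d[0],d[1])))
print('mug',ray(g,382,188,168))
w=np.load('pics/wrist1.npz');print(w['tool_from_camera'].round(3),w['intrinsics'])
E
```

```text
[ 513.67904748 -103.00241169  160.74225919]
top ray z166 [ 511.40691155 -102.02553138  166.        ] side z153 [ 514.22191947 -102.2728128   153.        ]
yaw -8.316461685154481
[[ 513.6   17.3  104. ]
 [ 478.2 -218.5  104. ]
 [ 538.    11.2  104. ]
 [ 504.1 -220.3  104. ]] [ 508.468151   -102.56528469  104.        ]
-8.557225874611525
-8.34102028804351
mug [640.27240124 -71.21598586 168.        ]
[[   0.      -0.957   -0.29    81.78 ]
 [   1.       0.       0.      -0.453]
 [  -0.      -0.29     0.957 -159.262]
 [   0.       0.       0.       1.   ]] [[358.83685588   0.         322.45027749]
 [  0.         358.83685588 197.48069845]
 [  0.           0.           1.        ]]
```

Call:
arm_command(series=[0.039, 0.051, 0.003, 0, 0, 0.156, 0.039, 0.051, 0.003, 0, 0, 0.156, 0.039, 0.051, 0.003, 0, 0, 0.156, 0.039, 0.051, 0.003, 0, 0, 0.156, 0.039, 0.051, 0.003, 0, 0, 0.156, 0.039, 0.051, 0.003, 0, 0, 0.156, 0.039, 0.051, 0.003, 0, 0, 0.156, 0.039, 0.051, 0.003, 0, 0, 0.156, 0.039, 0.051, 0.003, 0, 0, 0.156, 0.039, 0.051, 0.003, 0, 0, 0.156, 0.039, 0.051, 0.003, 0, 0, 0.156, 0.039, 0.051, 0.003, 0, 0, 0.156, 0.039, 0.051, 0.003, 0, 0, 0.156, 0.039, 0.051, 0.003, 0, 0, 0.156, 0.039, 0.051, 0.003, 0, 0, 0.156, 0.039, 0.051, 0.003, 0, 0, 0.156, 0.039, 0.051, 0.003, 0, 0, 0.156, 0.039, 0.051, 0.003, 0, 0, 0.156, 0.039, 0.051, 0.003, 0, 0, 0.156, 0.039, 0.051, 0.003, 0, 0, 0.156], hand=0.6, newtons=8)

```text
time_s: 1.82
ee_pos: [482.2, -140.2, 248.8]
ee_rot: [-180.0, -0.0, 157.9]
force: [-0.0, -0.5, -0.7]
gripper_width: 54.4
```

Call:
arm_command(series=[0.038, 0.049, 0, 0, 0, 0.156, 0.037, 0.049, 0, 0, 0, 0.156, 0, 0, 0, 0, 0, 0, 0, 0, 0, 0, 0, 0])

```text
time_s: 2.15
ee_pos: [512.0, -101.4, 248.5]
ee_rot: [-180.0, -0.1, 171.7]
force: [-0.0, 0.1, -0.5]
gripper_width: 54.8
```

```bash
python3 - <<'E'
from h import *
s=env.state();print({k:np.round(v,3) for k,v in s.items()})
np.save('pics/s2.npy',np.r_[s['ee_pos'],s['ee_rot']])
snap('wrist','wrist2.png')
E
```

```text
{'time_s': np.float64(2.15), 'qpos': array([-1.2456e+01,  1.2709e+01,  9.4065e+01, -1.3000e-02,  7.3291e+01,
       -9.4128e+01]), 'qvel': array([-1.879, -0.784,  0.857, -0.471,  0.317,  0.324]), 'effort': array([  0.947, -35.621, -23.728,   0.086,   0.   ,  -0.066]), 'ee_pos': array([ 511.994, -101.391,  248.461]), 'ee_rot': array([-1.79992e+02, -6.60000e-02,  1.71676e+02]), 'force': array([-0.048,  0.089, -0.49 ]), 'torque': array([ 0.072, -0.125,  0.047]), 'gripper_width': np.float64(54.762)}
```

View pics/wrist2.png

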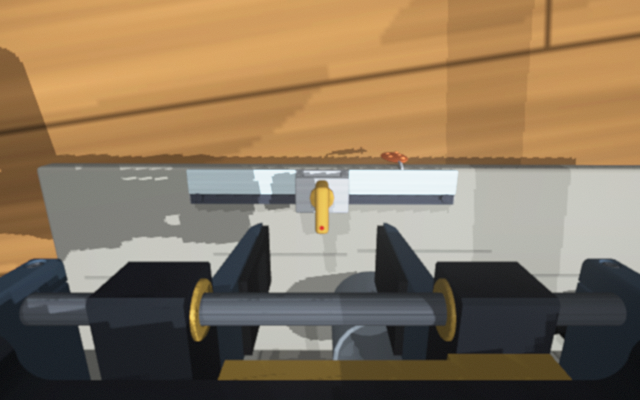

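The wrist view shows the wing's top at (322,183)–(322,232), aligned with the jaws. It is centred between the fingers. The lure hangs at (396,158).

```bash
python3 - <<'E'
from h import *
from scipy.spatial.transform import Rotation as Ro
g=np.load('pics/wrist2.npz');s=np.load('pics/s2.npy')
T=g['tool_from_camera'];R=Ro.from_euler('xyz',s[3:],degrees=True).as_matrix()
def wr(u,v,z):
    d=R@T[:3,:3]@np.linalg.inv(g['intrinsics'])@[u,v,1];c=s[:3]+R@T[:3,3];return c+d*(z-c[2])/d[2]
hsv=cv2.cvtColor(g['frame'],cv2.COLOR_RGB2HSV)
m=cv2.inRange(hsv,(15,150,100),(32,255,255));w=np.zeros_like(m);w[170:240,300:345]=1;m*=w
for r in range(174,238,3):
    x=np.nonzero(m[r])[0]; print(r,(x.min(),x.max()) if len(x) else None,end=' ')
cv2.imwrite('pics/cw2.png',cv2.resize(g['frame'][160:245,270:375,::-1],None,fx=6,fy=6,interpolation=cv2.INTER_NEAREST))
print()
for u,v in((322,183),(322,232)): print(wr(u,v,166))
a=wr(190,170,104);b=wr(456,170,104);print(a,b)
a=wr(190,204,90);b=wr(453,204,90);print(a,b,(a+b)/2,np.degrees(np.arctan2((a-b)[0],(a-b)[1])))
E
```

```text
174 None 177 None 180 None 183 (np.int64(318), np.int64(326)) 186 (np.int64(317), np.int64(326)) 189 (np.int64(315), np.int64(328)) 192 (np.int64(312), np.int64(331)) 195 (np.int64(312), np.int64(331)) 198 (np.int64(311), np.int64(332)) 201 (np.int64(312), np.int64(331)) 204 (np.int64(313), np.int64(329)) 207 (np.int64(316), np.int64(327)) 210 (np.int64(316), np.int64(326)) 213 (np.int64(317), np.int64(327)) 216 (np.int64(317), np.int64(327)) 219 (np.int64(316), np.int64(327)) 222 (np.int64(317), np.int64(327)) 225 (np.int64(316), np.int64(327)) 228 (np.int64(317), np.int64(327)) 231 (np.int64(317), np.int64(326)) 234 None 237 None 
[491.51150551 -98.62856662 166.        ]
[ 527.80429965 -103.9469599   166.        ]
[ 479.41684418 -212.27746438  104.        ] [512.67823505  15.28325881 104.        ]
[ 513.18246395 -226.03805      90.        ] [548.57580805  16.11245357  90.        ] [ 530.879136   -104.96279821   90.        ] -171.6843838908017
```

View pics/cw2.png

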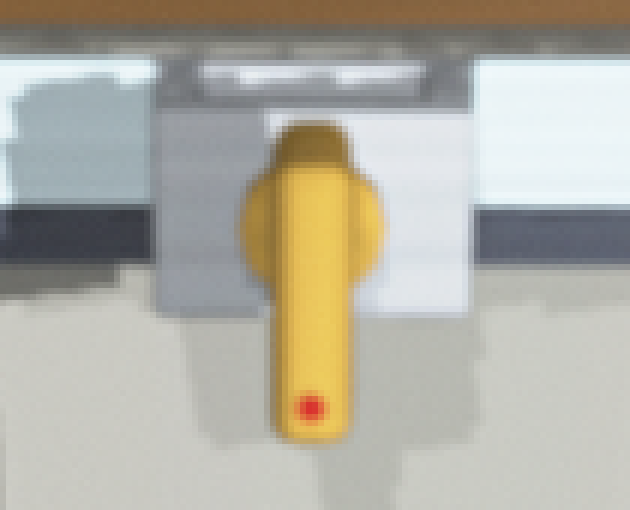

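Call:
arm_command(series=[0, -0.001, -0.03, 0, 0, 0, 0, 0, -0.03, 0, 0, 0, 0, 0, -0.03, 0, 0, 0, 0, 0, -0.03, 0, 0, 0, 0, 0, -0.03, 0, 0, 0, 0, 0, -0.03, 0, 0, 0, 0, 0, -0.03, 0, 0, 0, 0, 0, -0.025, 0, 0, 0, 0, 0, -0.01, 0, 0, 0, 0, 0, -0.01, 0, 0, 0, 0, 0, 0, 0, 0, 0, 0, 0, 0, 0, 0, 0, 0, 0, 0, 0, 0, 0])

```text
time_s: 3.28
ee_pos: [512.2, -102.7, 147.6]
ee_rot: [-180.0, 0.1, 171.6]
force: [0.4, -0.2, 0.0]
gripper_width: 54.6
```

```bash
cat >> h.py <<'E'
def st():
    s=env.state(); print(round(s['time_s'],2),*[np.round(s[k],3) for k in('ee_pos','ee_rot','force','torque','gripper_width')],'j6',round(s['qpos'][5],2),'eff6',round(s['effort'][5],4))
    return s
E
python3 - <<'E'
from h import *
st();snap('wrist','wrist3.png');st()
E
```

```text
3.28 [ 512.175 -102.713  147.555] [-1.80000e+02  6.60000e-02  1.71606e+02] [ 0.405 -0.205  0.027] [ 0.103 -0.149  0.024] 54.589 j6 -94.21 eff6 0.0008
3.33 [ 512.214 -102.68   147.587] [-1.79999e+02  7.30000e-02  1.71613e+02] [ 0.424  0.539 -1.006] [ 0.101 -0.142 -0.007] 54.847 j6 -94.21 eff6 0.0005
```

View pics/wrist3.png

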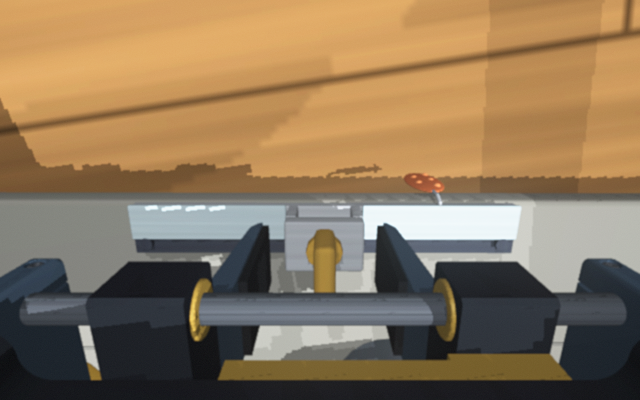

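Call:
arm_command(series=[0, 0.001, -0.002, 0, 0, 0, 0, 0, 0, 0, 0, 0, 0, 0, 0, 0, 0, 0, 0, 0, 0, 0, 0, 0, 0, 0, 0, 0, 0, 0, 0, 0, 0, 0, 0, 0, 0, 0, 0, 0, 0, 0, 0, 0, 0, 0, 0, 0, 0, 0, 0, 0, 0, 0, 0, 0, 0, 0, 0, 0], hand=0, newtons=8)

```text
time_s: 4.17
ee_pos: [511.8, -101.9, 146.2]
ee_rot: [180.0, -0.0, 171.6]
force: [-0.1, 1.4, 0.3]
gripper_width: 9.9
```

```bash
python3 -c "
from h import *
st()"
```

```text
4.17 [ 511.843 -101.896  146.17 ] [ 1.79964e+02 -2.00000e-03  1.71607e+02] [-0.102  1.424  0.325] [ 0.4   -0.166  0.037] 9.926 j6 -94.17 eff6 0.0018
```

Call:
arm_command(series=[0, 0, 0, 0, 0, -0.022, 0, 0, 0, 0, 0, -0.022, 0, 0, 0, 0, 0, -0.022, 0, 0, 0, 0, 0, -0.022, 0, 0, 0, 0, 0, -0.022, 0, 0, 0, 0, 0, -0.022, 0, 0, 0, 0, 0, -0.022, 0, 0, 0, 0, 0, -0.022, 0, 0, 0, 0, 0, -0.022, 0, 0, 0, 0, 0, -0.022])

```text
time_s: 5.0
ee_pos: [511.9, -101.7, 146.2]
ee_rot: [179.9, -0.0, 161.6]
force: [0.8, 5.0, -0.4]
gripper_width: 10.4
```

```bash
python3 -c "
from h import *
st()"
```

```text
5.0 [ 511.897 -101.68   146.188] [ 1.79939e+02 -6.00000e-03  1.61603e+02] [ 0.802  5.039 -0.375] [ 1.07  -0.325  0.024] 10.354 j6 -84.17 eff6 -0.1202
```

Call:
arm_command(series=[0, 0, 0, 0, 0, -0.022, 0, 0, 0, 0, 0, -0.022, 0, 0, 0, 0, 0, -0.022, 0, 0, 0, 0, 0, -0.022, 0, 0, 0, 0, 0, -0.022, 0, 0, 0, 0, 0, -0.022, 0, 0, 0, 0, 0, -0.022, 0, 0, 0, 0, 0, -0.022, 0, 0, 0, 0, 0, -0.022, 0, 0, 0, 0, 0, -0.022])

```text
time_s: 5.83
ee_pos: [512.0, -101.5, 146.2]
ee_rot: [179.9, -0.0, 151.7]
force: [1.1, 6.6, -0.0]
gripper_width: 9.9
```

```bash
python3 -c "
from h import *
st()"
```

```text
5.83 [ 512.026 -101.453  146.176] [ 1.79909e+02 -1.80000e-02  1.51693e+02] [ 1.127  6.586 -0.046] [ 1.197 -0.339  0.08 ] 9.944 j6 -74.28 eff6 -0.119
```

Call:
arm_command(series=[0.0005, 0.0015, 0, 0, 0, -0.022, 0, 0, 0, 0, 0, -0.022, 0, 0, 0, 0, 0, -0.022, 0, 0, 0, 0, 0, -0.022, 0, 0, 0, 0, 0, -0.022, 0, 0, 0, 0, 0, -0.022, 0, 0, 0, 0, 0, -0.022])

```text
time_s: 6.42
ee_pos: [512.2, -101.2, 146.2]
ee_rot: [179.9, -0.0, 144.8]
force: [1.0, 5.5, 0.4]
gripper_width: 10.2
```

```bash
cat >> h.py <<'E'
def avg(n=4):
    L=[]
    for i in range(n):
        s=env.state(); L.append(np.r_[s['force'],s['torque'],s['gripper_width'],s['ee_pos'],s['ee_rot'][2],s['effort'][5]])
        if i<n-1: grab_frame('wrist')
    L=np.array(L); print('t',round(s['time_s'],2),'tz',L[:,5].round(3)); m=L.mean(0).round(3); print('F',m[:3],'T',m[3:6],'w',m[6],'pos',m[7:10],'yaw',m[10],'e6',m[11])
E
python3 -c "
from h import *
avg()"
```

```text
t 6.57 tz [ 0.046  0.051 -0.007  0.071]
F [1.141 5.3   0.402] T [ 1.017 -0.364  0.04 ] w 10.347 pos [ 512.138 -101.249  146.174] yaw 144.779 e6 0.037
```

Call:
arm_command(series=[0.0005, 0.0015, 0, 0, 0, -0.022, 0, 0, 0, 0, 0, -0.022, 0, 0, 0, 0, 0, -0.022, 0, 0, 0, 0, 0, -0.022, 0, 0, 0, 0, 0, -0.022, 0, 0, 0, 0, 0, -0.022, 0, 0, 0, 0, 0, -0.022, 0, 0, 0, 0, 0, -0.022])

```text
time_s: 7.23
ee_pos: [512.3, -101.0, 146.2]
ee_rot: [180.0, 0.0, 136.9]
force: [0.7, 1.8, -0.4]
gripper_width: 10.3
```

```bash
python3 -c "
from h import *
avg()"
```

```text
t 7.38 tz [ 0.067  0.115 -0.003  0.009]
F [ 0.972  2.996 -0.722] T [ 0.631 -0.289  0.047] w 10.233 pos [ 512.303 -101.     146.178] yaw 136.897 e6 0.03
```

Call:
arm_command(series=[0, 0, 0, 0, 0, -0.022, 0, 0, 0, 0, 0, -0.022, 0, 0, 0, 0, 0, -0.022, 0, 0, 0, 0, 0, -0.022, 0, 0, 0, 0, 0, -0.022])

```text
time_s: 7.8
ee_pos: [512.4, -100.9, 146.2]
ee_rot: [180.0, 0.0, 131.9]
force: [1.5, 3.1, -1.1]
gripper_width: 10.4
```

```bash
python3 -c "
from h import *
avg()"
```

```text
t 7.95 tz [0.065 0.016 0.044 0.008]
F [ 1.613  3.801 -0.419] T [ 0.722 -0.462  0.033] w 10.257 pos [ 512.39  -100.922  146.194] yaw 131.947 e6 0.032
```

Call:
arm_command(series=[0.0005, 0.001, 0, 0, 0, -0.022, 0, 0, 0, 0, 0, -0.022, 0, 0, 0, 0, 0, -0.022, 0, 0, 0, 0, 0, -0.022, 0, 0, 0, 0, 0, -0.022])

```text
time_s: 8.37
ee_pos: [512.5, -100.8, 146.2]
ee_rot: [180.0, 0.0, 127.0]
force: [1.3, 0.7, -1.3]
gripper_width: 10.4
```

```bash
python3 -c "
from h import *
avg()"
```

```text
t 8.52 tz [0.035 0.034 0.04  0.044]
F [ 1.883  1.803 -0.903] T [ 0.382 -0.486  0.038] w 10.207 pos [ 512.519 -100.764  146.202] yaw 127.0 e6 0.027
```

Call:
arm_command(series=[0, 0, 0, 0, 0, -0.022, 0, 0, 0, 0, 0, -0.022, 0, 0, 0, 0, 0, -0.022, 0, 0, 0, 0, 0, -0.022, 0, 0, 0, 0, 0, -0.022])

```text
time_s: 8.93
ee_pos: [512.6, -100.7, 146.2]
ee_rot: [180.0, 0.0, 122.0]
force: [2.4, 1.1, -1.6]
gripper_width: 10.2
```

```bash
python3 -c "
from h import *
avg()"
```

```text
t 9.08 tz [ 0.017  0.056 -0.027 -0.018]
F [ 2.303  1.193 -1.198] T [ 0.221 -0.628  0.007] w 10.348 pos [ 512.617 -100.651  146.209] yaw 122.05 e6 0.027
```

Call:
arm_command(series=[0.0005, 0, 0, 0, 0, -0.022, 0, 0, 0, 0, 0, -0.022, 0, 0, 0, 0, 0, -0.022, 0, 0, 0, 0, 0, -0.022, 0, 0, 0, 0, 0, -0.022])

```text
time_s: 9.5
ee_pos: [512.7, -100.6, 146.2]
ee_rot: [180.0, 0.0, 117.1]
force: [2.4, 1.0, -0.5]
gripper_width: 10.0
```

```bash
python3 -c "
from h import *
avg()"
```

```text
t 9.65 tz [0.069 0.03  0.06  0.061]
F [ 3.067  1.27  -0.586] T [ 0.245 -0.666  0.055] w 10.167 pos [ 512.741 -100.583  146.225] yaw 117.097 e6 0.029
```

Call:
arm_command(series=[0, 0, 0, 0, 0, -0.022, 0, 0, 0, 0, 0, -0.022, 0, 0, 0, 0, 0, -0.022, 0, 0, 0, 0, 0, -0.022, 0, 0, 0, 0, 0, -0.022])

```text
time_s: 10.07
ee_pos: [512.9, -100.5, 146.2]
ee_rot: [180.0, 0.0, 112.1]
force: [4.0, 1.4, -1.9]
gripper_width: 10.3
```

```bash
python3 -c "
from h import *
avg()"
```

```text
t 10.22 tz [ 0.062  0.078 -0.005  0.102]
F [ 3.906  1.372 -1.314] T [ 0.282 -0.87   0.059] w 10.339 pos [ 512.856 -100.52   146.212] yaw 112.147 e6 0.034
```

Call:
arm_command(series=[0.0015, 0, 0, 0, 0, -0.022, 0, 0, 0, 0, 0, -0.022, 0, 0, 0, 0, 0, -0.022, 0, 0, 0, 0, 0, -0.022, 0, 0, 0, 0, 0, -0.022])

```text
time_s: 10.63
ee_pos: [513.0, -100.5, 146.2]
ee_rot: [-180.0, -0.0, 107.2]
force: [2.7, 2.2, 0.2]
gripper_width: 9.9
```

```bash
python3 -c "
from h import *
avg()"
```

```text
t 10.78 tz [ 0.035  0.039  0.046 -0.026]
F [2.255 2.333 0.31 ] T [ 0.376 -0.545  0.023] w 10.138 pos [ 513.051 -100.494  146.19 ] yaw 107.197 e6 0.028
```

Call:
arm_command(series=[0, 0, 0, 0, 0, -0.022, 0, 0, 0, 0, 0, -0.022, 0, 0, 0, 0, 0, -0.022, 0, 0, 0, 0, 0, -0.022, 0, 0, 0, 0, 0, -0.022])

```text
time_s: 11.2
ee_pos: [513.2, -100.5, 146.2]
ee_rot: [180.0, -0.0, 102.2]
force: [1.6, 2.5, 0.6]
gripper_width: 10.1
```

```bash
python3 -c "
from h import *
avg()"
```

```text
t 11.35 tz [ 0.044 -0.008  0.062  0.025]
F [2.067 2.71  0.095] T [ 0.477 -0.524  0.031] w 10.206 pos [ 513.2   -100.486  146.179] yaw 102.243 e6 0.027
```

Call:
arm_command(series=[0.0005, 0.0005, 0, 0, 0, -0.022, 0, 0, 0, 0, 0, -0.022, 0, 0, 0, 0, 0, -0.022, 0, 0, 0, 0, 0, -0.022, 0, 0, 0, 0, 0, -0.022])

```text
time_s: 11.77
ee_pos: [513.3, -100.4, 146.2]
ee_rot: [-180.0, 0.0, 97.3]
force: [2.1, 1.7, 0.8]
gripper_width: 10.4
```

```bash
python3 -c "
from h import *
avg()"
```

```text
t 11.92 tz [ 0.016  0.019  0.016 -0.031]
F [2.084 1.455 1.001] T [ 0.296 -0.372  0.005] w 10.375 pos [ 513.361 -100.434  146.178] yaw 97.298 e6 0.024
```

Call:
arm_command(series=[0, 0, 0, 0, 0, -0.022, 0, 0, 0, 0, 0, -0.022, 0, 0, 0, 0, 0, -0.022, 0, 0, 0, 0, 0, -0.022, 0, 0, 0, 0, 0, -0.022])

```text
time_s: 12.33
ee_pos: [513.5, -100.4, 146.2]
ee_rot: [180.0, 0.0, 92.3]
force: [2.2, 1.2, 0.5]
gripper_width: 10.4
```

```bash
python3 -c "
from h import *
avg()"
```

```text
t 12.48 tz [0.035 0.052 0.061 0.077]
F [1.916 1.392 0.559] T [ 0.239 -0.453  0.056] w 10.375 pos [ 513.494 -100.405  146.172] yaw 92.349 e6 0.024
```

Call:
arm_command(series=[0.0005, 0, 0, 0, 0, -0.022, 0, 0, 0, 0, 0, -0.022, 0, 0, 0, 0, 0, -0.022, 0, 0, 0, 0, 0, -0.022, 0, 0, 0, 0, 0, -0.022])

```text
time_s: 12.9
ee_pos: [513.7, -100.4, 146.2]
ee_rot: [180.0, 0.0, 87.4]
force: [1.9, 0.9, 0.2]
gripper_width: 10.3
```

```bash
python3 -c "
from h import *
avg()"
```

```text
t 13.05 tz [-0.006  0.066 -0.023 -0.012]
F [1.354 1.307 0.561] T [ 0.22  -0.428  0.006] w 10.403 pos [ 513.657 -100.41   146.179] yaw 87.398 e6 0.024
```

Call:
arm_command(series=[0, 0, 0, 0, 0, -0.022, 0, 0, 0, 0, 0, -0.022, 0, 0, 0, 0, 0, -0.022, 0, 0, 0, 0, 0, -0.022, 0, 0, 0, 0, 0, -0.022])

```text
time_s: 13.47
ee_pos: [513.8, -100.4, 146.2]
ee_rot: [180.0, 0.0, 82.4]
force: [2.6, 0.9, -0.9]
gripper_width: 10.0
```

```bash
python3 -c "
from h import *
avg()
snap('wrist','w4.png')"
```

```text
t 13.62 tz [0.128 0.114 0.098 0.06 ]
F [ 2.348  1.053 -0.346] T [ 0.161 -0.565  0.1  ] w 10.366 pos [ 513.785 -100.411  146.187] yaw 82.455 e6 0.1
```

View pics/w4.png

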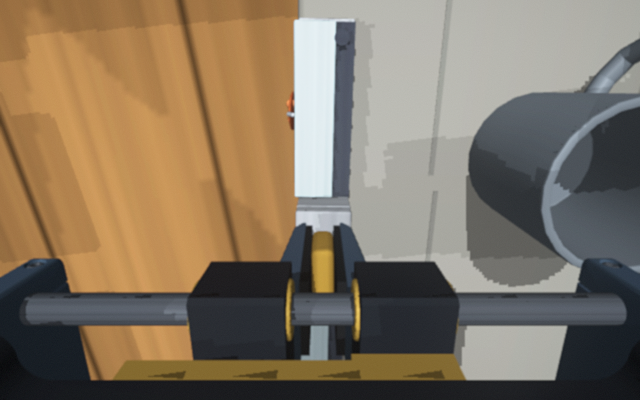

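Call:
arm_command(series=[0, 0, 0, 0, 0, -0.022, 0, 0, 0, 0, 0, -0.022, 0, 0, 0, 0, 0, -0.022, 0, 0, 0, 0, 0, -0.022, 0, 0, 0, 0, 0, -0.022])

```text
time_s: 14.08
ee_pos: [513.9, -100.4, 146.2]
ee_rot: [180.0, 0.0, 77.5]
force: [5.4, 2.2, -1.1]
gripper_width: 10.6
```

```bash
python3 -c "
from h import *
avg()"
```

```text
t 14.23 tz [0.272 0.211 0.158 0.162]
F [ 4.446  0.954 -1.41 ] T [ 0.162 -0.811  0.201] w 10.607 pos [ 513.895 -100.425  146.193] yaw 77.505 e6 0.197
```

Call:
arm_command(series=[0, 0, 0, 0, 0, -0.022, 0, 0, 0, 0, 0, 0], newtons=11)

```text
time_s: 14.4
ee_pos: [513.9, -100.4, 146.2]
ee_rot: [180.0, -0.0, 76.5]
force: [4.7, 0.7, -1.2]
gripper_width: 10.0
```

```bash
python3 -c "
from h import *
avg(6)"
```

```text
t 14.65 tz [0.188 0.174 0.2   0.201 0.246 0.218]
F [ 4.609  0.753 -1.77 ] T [ 0.112 -0.995  0.204] w 10.394 pos [ 513.933 -100.418  146.204] yaw 76.567 e6 0.233
```

Call:
arm_command(series=[0, 0, 0, 0, 0, -0.015, 0, 0, 0, 0, 0, 0])

```text
time_s: 14.82
ee_pos: [514.0, -100.4, 146.2]
ee_rot: [180.0, -0.0, 75.9]
force: [5.7, -0.0, -2.3]
gripper_width: 10.5
```

```bash
python3 -c "
from h import *
avg(6)"
```

```text
t 15.07 tz [0.223 0.26  0.278 0.221 0.198 0.256]
F [ 5.5    0.717 -2.018] T [ 0.132 -1.002  0.239] w 10.445 pos [ 513.943 -100.419  146.199] yaw 75.904 e6 0.248
```

Call:
arm_command(series=[0, 0, 0, 0, 0, 0.044, 0, 0, 0, 0, 0, 0.044, 0, 0, 0, 0, 0, 0.044, 0, 0, 0, 0, 0, 0.044, 0, 0, 0, 0, 0, 0.044, 0, 0, 0, 0, 0, 0.044, 0, 0, 0, 0, 0, 0.044, 0, 0, 0, 0, 0, 0.044, 0, 0, 0, 0, 0, 0.044, 0, 0, 0, 0, 0, 0.044])

```text
time_s: 15.9
ee_pos: [513.4, -100.4, 146.2]
ee_rot: [-180.0, -0.0, 95.8]
force: [3.5, 0.7, -0.8]
gripper_width: 10.8
```

```bash
python3 -c "
from h import *
avg(4)"
```

```text
t 16.05 tz [-0.017  0.049  0.006  0.057]
F [ 3.314  0.518 -0.763] T [ 0.126 -0.762  0.024] w 10.423 pos [ 513.364 -100.379  146.165] yaw 95.718 e6 -0.006
```

Call:
arm_command(series=[0, 0, 0, 0, 0, 0.044, 0, 0, 0, 0, 0, 0.044, 0, 0, 0, 0, 0, 0.044, 0, 0, 0, 0, 0, 0.044, 0, 0, 0, 0, 0, 0.044, 0, 0, 0, 0, 0, 0.044, 0, 0, 0, 0, 0, 0.044, 0, 0, 0, 0, 0, 0.044, 0, 0, 0, 0, 0, 0.044, 0, 0, 0, 0, 0, 0.044])

```text
time_s: 16.88
ee_pos: [512.8, -100.5, 146.2]
ee_rot: [-179.9, -0.0, 115.5]
force: [2.4, -0.3, 0.8]
gripper_width: 10.4
```

```bash
python3 -c "
from h import *
avg(4)"
```

```text
t 17.03 tz [-0.021 -0.017  0.024  0.007]
F [1.706 0.098 1.038] T [-0.002 -0.437 -0.002] w 10.057 pos [ 512.84  -100.513  146.161] yaw 115.501 e6 -0.01
```

Call:
arm_command(series=[0, 0, 0, 0, 0, 0.044, 0, 0, 0, 0, 0, 0.044, 0, 0, 0, 0, 0, 0.044, 0, 0, 0, 0, 0, 0.044, 0, 0, 0, 0, 0, 0.044, 0, 0, 0, 0, 0, 0.044, 0, 0, 0, 0, 0, 0.044, 0, 0, 0, 0, 0, 0.044, 0, 0, 0, 0, 0, 0.044, 0, 0, 0, 0, 0, 0.044])

```text
time_s: 17.87
ee_pos: [512.3, -100.8, 146.1]
ee_rot: [-179.9, -0.1, 135.3]
force: [-0.9, -1.4, 1.7]
gripper_width: 10.2
```

```bash
python3 -c "
from h import *
avg(4)"
```

```text
t 18.02 tz [-0.009 -0.042 -0.023 -0.001]
F [-1.112 -1.655  1.973] T [-0.283 -0.024 -0.019] w 10.07 pos [ 512.377 -100.819  146.126] yaw 135.299 e6 -0.022
```

Call:
arm_command(series=[0, 0, 0, 0, 0, 0.044, 0, 0, 0, 0, 0, 0.044, 0, 0, 0, 0, 0, 0.044, 0, 0, 0, 0, 0, 0.044, 0, 0, 0, 0, 0, 0.044, 0, 0, 0, 0, 0, 0.044, 0, 0, 0, 0, 0, 0.044, 0, 0, 0, 0, 0, 0.044, 0, 0, 0, 0, 0, 0.044, 0, 0, 0, 0, 0, 0.044])

```text
time_s: 18.85
ee_pos: [512.1, -101.3, 146.1]
ee_rot: [-179.8, -0.1, 155.1]
force: [-2.7, -4.3, 2.8]
gripper_width: 10.1
```

```bash
python3 -c "
from h import *
avg(4)"
```

```text
t 19.0 tz [ 0.003 -0.009 -0.009  0.054]
F [-2.959 -4.282  3.153] T [-0.711  0.373  0.01 ] w 9.978 pos [ 512.09  -101.254  146.106] yaw 155.107 e6 -0.016
```

Call:
arm_command(series=[-0.001, -0.001, 0, 0, 0, 0.0435, 0, -0.001, 0, 0, 0, 0.0435, 0, 0, 0, 0, 0, 0.0435, 0, 0, 0, 0, 0, 0.0435, 0, 0, 0, 0, 0, 0.0435, 0, 0, 0, 0, 0, 0.0435, 0, 0, 0, 0, 0, 0.0435, 0, 0, 0, 0, 0, 0.0435, 0, 0, 0, 0, 0, 0.0435, 0, 0, 0, 0, 0, 0.0435, 0, 0, 0, 0, 0, 0.0435, 0, 0, 0, 0, 0, 0.0435, 0, 0, 0, 0, 0, 0])

```text
time_s: 20.08
ee_pos: [511.9, -102.0, 146.1]
ee_rot: [-179.9, -0.2, 178.6]
force: [-2.4, -4.9, 2.1]
gripper_width: 10.1
```

```bash
python3 -c "
from h import *
avg(4)"
```

```text
t 20.23 tz [ 0.032 -0.101  0.005  0.01 ]
F [-3.122 -4.793  2.666] T [-0.713  0.386 -0.013] w 10.094 pos [ 511.941 -101.961  146.107] yaw 178.524 e6 -0.089
```

Call:
arm_command(series=[-0.001, -0.0015, 0, 0, 0, 0, 0, 0, 0, 0, 0, 0, 0, 0, 0, 0, 0, 0])

```text
time_s: 20.48
ee_pos: [511.9, -102.0, 146.1]
ee_rot: [-180.0, -0.1, 178.6]
force: [-2.7, -3.4, 3.1]
gripper_width: 10.3
```

```bash
python3 -c "
from h import *
avg(4)"
```

```text
t 20.63 tz [-0.008 -0.01   0.018 -0.045]
F [-3.534 -3.862  2.91 ] T [-0.591  0.576 -0.011] w 10.2 pos [ 511.959 -102.001  146.089] yaw 178.565 e6 -0.02
```

Call:
arm_command(series=[0, 0, 0, 0, 0, 0, 0, 0, 0, 0, 0, 0, 0, 0, 0, 0, 0, 0, 0, 0, 0, 0, 0, 0, 0, 0, 0, 0, 0, 0, 0, 0, 0, 0, 0, 0, 0, 0, 0, 0, 0, 0, 0, 0, 0, 0, 0, 0], hand=0.5)

```text
time_s: 21.3
ee_pos: [512.9, -101.7, 146.1]
ee_rot: [180.0, 0.0, 178.6]
force: [-0.0, -0.6, 1.0]
gripper_width: 45.6
```

Call:
arm_command(series=[0, 0, 0.01, 0, 0, 0, 0, 0, 0.03, 0, 0, 0, 0, 0, 0.03, 0, 0, 0, 0, 0, 0.03, 0, 0, 0, 0, 0, 0.03, 0, 0, 0, 0, 0, 0.03, 0, 0, 0, 0, 0, 0.03, 0, 0, 0, 0, 0, 0.03, 0, 0, 0, 0, 0, 0.03, 0, 0, 0, 0, 0, 0, 0, 0, 0, 0, 0, 0, 0, 0, 0])

```text
time_s: 22.22
ee_pos: [513.0, -101.8, 246.7]
ee_rot: [-180.0, 0.1, 178.6]
force: [-0.2, 0.0, -0.1]
gripper_width: 45.8
```

```bash
python3 - <<'E'
from h import *
from scipy.spatial.transform import Rotation as Ro
s=st();g=snap('wrist','w5.png');snap('top','top5.png')
R=Ro.from_euler('xyz',s['ee_rot'],degrees=True).as_matrix();T=np.array(g['tool_from_camera'])
np.savez('pics/p5.npz',R=R,p=s['ee_pos'])
cv2.imwrite('pics/cw5.png',cv2.resize(g['frame'][140:250,250:390,::-1],None,fx=5,fy=5,interpolation=cv2.INTER_NEAREST))
E
```

```text
22.22 [ 513.042 -101.809  246.675] [-1.79992e+02  8.30000e-02  1.78588e+02] [-0.211  0.041 -0.105] [ 0.125 -0.183  0.041] 45.765 j6 -101.08 eff6 -0.0005
```

View pics/cw5.png

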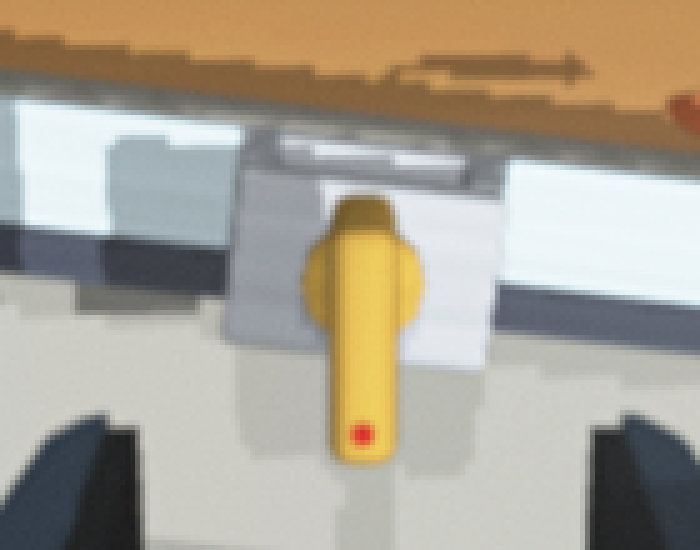

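View pics/w5.png

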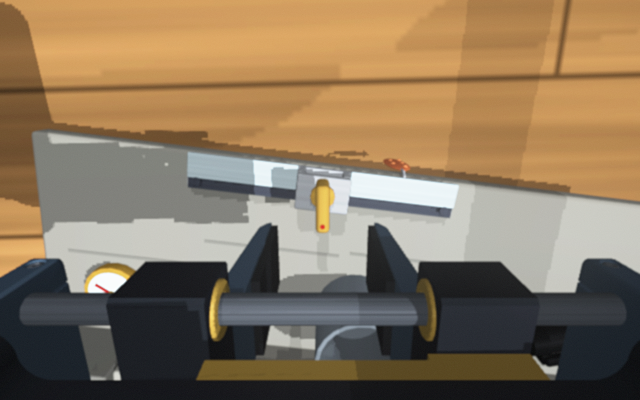

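```bash
python3 - <<'E'
from h import *
for f in('wrist3','w4'):
    g=np.load(f'pics/{f}.npz');hsv=cv2.cvtColor(g['frame'],cv2.COLOR_RGB2HSV)
    m=cv2.inRange(hsv,(12,120,60),(32,255,255))
    print(f)
    for r in range(228,294,4):
        x=np.nonzero(m[r,300:350])[0]+300; print(r,(int(x.min()),int(x.max())) if len(x) else None,end=' ')
    print()
cv2.imwrite('pics/cw4.png',cv2.resize(np.load('pics/w4.npz')['frame'][195:300,260:390,::-1],None,fx=5.5,fy=5.5,interpolation=cv2.INTER_NEAREST))
E
```

```text
wrist3
228 None 232 (317, 331) 236 (315, 333) 240 (311, 337) 244 (308, 339) 248 (307, 341) 252 (307, 341) 256 (308, 340) 260 (309, 339) 264 (313, 334) 268 (314, 334) 272 (314, 334) 276 (314, 334) 280 (314, 334) 284 (314, 334) 288 (314, 334) 292 (317, 330) 
w4
228 None 232 (318, 327) 236 (313, 331) 240 (312, 332) 244 (312, 332) 248 (311, 333) 252 (311, 333) 256 (311, 333) 260 (311, 333) 264 (311, 333) 268 (311, 333) 272 (312, 333) 276 (312, 333) 280 (312, 333) 284 (312, 333) 288 (312, 333) 292 (315, 332)
```

View pics/cw4.png

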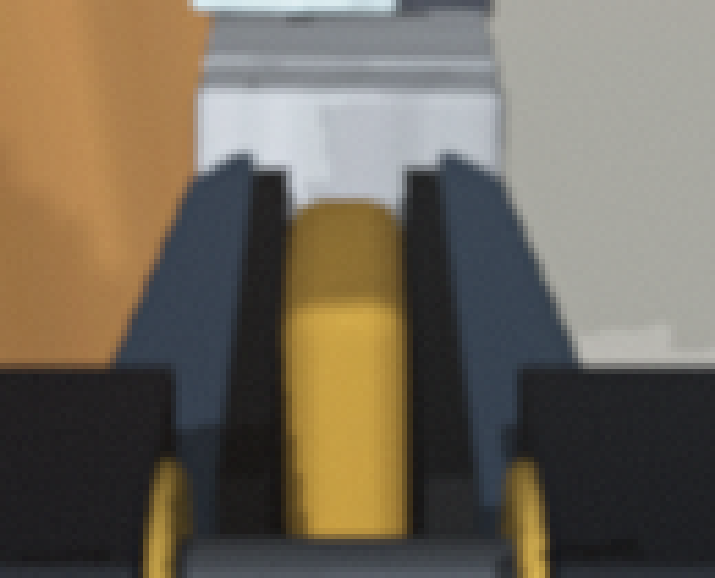

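The wing came out parallel to the jaws, 178.6° in tool yaw. During bottoming the torque rose from yaw 86° to 76°, and the gripper width barely changed. So the wing largely turned with the tool, and the back-off is 92° counted from first contact or about 102° from the firmest point. I'll regrip gently and trim about 6.5° to centre it on a quarter turn.

Call:
arm_command(series=[-0.0025, -0.001, -0.03, 0, 0, 0, 0, 0, -0.03, 0, 0, 0, 0, 0, -0.03, 0, 0, 0, 0, 0, -0.03, 0, 0, 0, 0, 0, -0.03, 0, 0, 0, 0, 0, -0.03, 0, 0, 0, 0, 0, -0.03, 0, 0, 0, 0, 0, -0.02, 0, 0, 0, 0, 0, -0.01, 0, 0, 0, 0, 0, -0.01, 0, 0, 0, 0, 0, 0, 0, 0, 0, 0, 0, 0, 0, 0, 0])

```text
time_s: 23.32
ee_pos: [512.0, -102.2, 146.4]
ee_rot: [180.0, 0.0, 178.6]
force: [0.2, -0.1, -0.1]
gripper_width: 45.4
```

Call:
arm_command(series=[0, 0, 0, 0, 0, 0, 0, 0, 0, 0, 0, 0, 0, 0, 0, 0, 0, 0, 0, 0, 0, 0, 0, 0, 0, 0, 0, 0, 0, 0, 0, 0, 0, 0, 0, 0, 0, 0, 0, 0, 0, 0, 0, 0, 0, 0, 0, 0], hand=0, newtons=8)

```text
time_s: 23.98
ee_pos: [511.9, -102.1, 146.3]
ee_rot: [180.0, 0.0, 178.6]
force: [0.4, -0.0, 0.9]
gripper_width: 10.3
```

```bash
python3 -c "
from h import *
avg(3)"
```

```text
t 24.08 tz [ 0.041 -0.029 -0.014]
F [0.214 0.581 1.122] T [ 0.235 -0.108 -0.001] w 10.296 pos [ 511.861 -102.099  146.292] yaw 178.59 e6 -0.003
```

Well centred, with hardly any force. I'll trim clockwise.

Call:
arm_command(series=[0, 0, 0, 0, 0, -0.02, 0, 0, 0, 0, 0, -0.02, 0, 0, 0, 0, 0, -0.02, 0, 0, 0, 0, 0, -0.02, 0, 0, 0, 0, 0, -0.02, 0, 0, 0, 0, 0, -0.02, 0, 0, 0, 0, 0, -0.02, 0, 0, 0, 0, 0, -0.02, 0, 0, 0, 0, 0, 0])

```text
time_s: 24.83
ee_pos: [511.9, -101.9, 146.3]
ee_rot: [180.0, 0.0, 171.3]
force: [0.5, 3.1, 2.6]
gripper_width: 10.1
```

```bash
python3 -c "
from h import *
avg(3)"
```

```text
t 24.93 tz [0.028 0.044 0.073]
F [-0.14   2.954  2.917] T [ 0.607 -0.156  0.048] w 10.129 pos [ 511.908 -101.933  146.267] yaw 171.361 e6 0.074
```

Call:
arm_command(series=[0, 0, 0, 0, 0, 0, 0, 0, 0, 0, 0, 0, 0, 0, 0, 0, 0, 0, 0, 0, 0, 0, 0, 0, 0, 0, 0, 0, 0, 0, 0, 0, 0, 0, 0, 0, 0, 0, 0, 0, 0, 0, 0, 0, 0, 0, 0, 0], hand=0.5)

```text
time_s: 25.6
ee_pos: [511.8, -102.2, 146.2]
ee_rot: [180.0, -0.0, 171.4]
force: [-0.6, 0.5, -0.4]
gripper_width: 45.4
```

Call:
arm_command(series=[0, 0, 0.01, 0, 0, 0, 0, 0, 0.03, 0, 0, 0, 0, 0, 0.03, 0, 0, 0, 0, 0, 0.03, 0, 0, 0, 0, 0, 0.03, 0, 0, 0, 0, 0, 0.03, 0, 0, 0, 0, 0, 0.03, 0, 0, 0, 0, 0, 0.03, 0, 0, 0, 0, 0, 0.03, 0, 0, 0, 0, 0, 0, 0, 0, 0, 0, 0, 0, 0, 0, 0])

```text
time_s: 26.52
ee_pos: [512.0, -102.2, 246.7]
ee_rot: [-180.0, 0.1, 171.4]
force: [0.8, 1.3, 0.0]
gripper_width: 45.4
```

```bash
python3 - <<'E'
from h import *
s=st();g=snap('wrist','w6.png');snap('top','top6.png')
d=cv2.absdiff(cv2.imread('pics/top1.png'),cv2.imread('pics/top6.png')).max(2)
for n,(a,b,c,e) in dict(hook=(165,195,260,312),compass=(190,218,465,495)).items(): print(n,d[a:b,c:e].max())
E
```

```text
26.52 [ 512.042 -102.21   246.697] [-1.79998e+02  8.40000e-02  1.71395e+02] [0.8   1.339 0.009] [ 0.044 -0.149 -0.01 ] 45.388 j6 -93.95 eff6 -0.0004
hook 12
compass 98
```

View pics/w6.png

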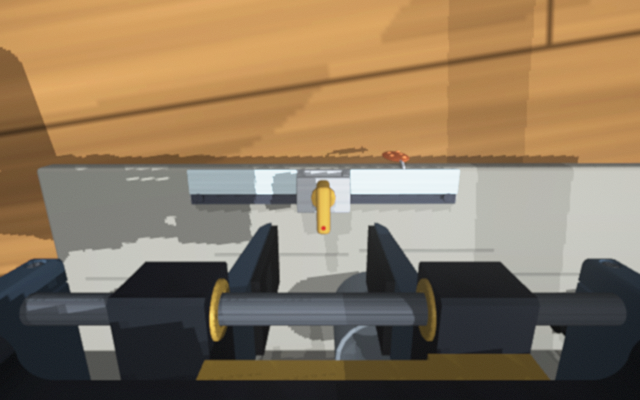

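View pics/top6.png

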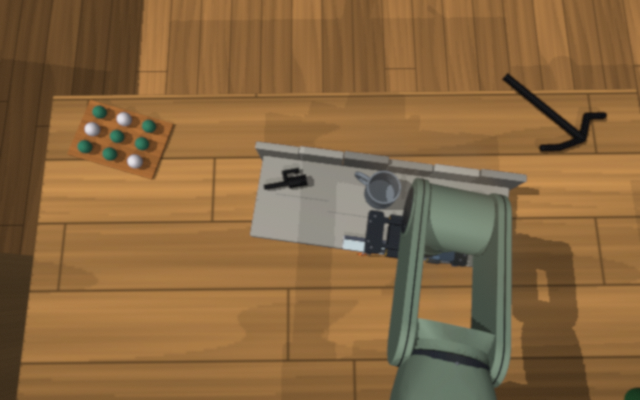

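The wrist view shows the wing at (323,183)–(323,232), back along the clip's x axis, with the fingers clear and the lure hanging at (396,157). In the top view the mug (382,190) and boathook (287,180) have not moved. The arm hides the compass, but nothing went near it.

```bash
python3 -c "
from h import *
print(env.job_done()); st()"
```

```text
the job is handed in; nothing more can be done
None
the job is handed in; nothing more can be done
```

I screwed the thumbscrew clockwise until it bottomed firmly, backed it off about a quarter turn and let go. The job was handed in at about 26.6 s.

- **Bottoming:** Torque stayed near 0.03–0.05 N m until about 85° of turn. It then rose steadily to about 0.25 N m at about 96° of tool turn, well under the 0.35 N m that would force it.
- **Back-off:** I first backed off about 103° of tool turn and let go. The torque had built up over about 10° of turn, so that was 92° counted from first contact but up to 102° from the firmest point. I regripped and turned about 6–7° clockwise. That leaves a back-off of about 85–95°, depending on which point you count from.
- **Last checks:** The fingers are open and clear, about 100 mm above the wing, and contact forces are near zero. The wing lies along the clip's x axis and the lure is still hanging. The boathook is unchanged against the first top picture, and the mug shows no movement.
- **Not confirmed:** The arm hid the compass in the last top view, so my before-and-after comparison there failed. The arm did not go near it. The exact screw angle at the stop could not be measured directly. The highest side force I saw on the screw while turning was about 7 N.

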